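Knock a stuck resin block out of its mould

ROBOT

A 6-joint arm with a two-finger parallel gripper is mounted at the origin on the work surface. World frame = base frame: x ahead of the robot, y to its left, z up, the work surface at z = 0. Lengths are in m, angles in rad, forces in N, time in s.
With the tool pointing down it reaches from about 0.35 to 0.775 m from the base axis. Payload 7.3 kg.
Tool frame: the origin (TCP) lies on the mounting face of the last link; the fingertips stand 178 mm ahead of it and the grasp point (between the pads) lies 159 mm ahead of it (robot.tcp_to_tips is the distance from the TCP to the fingertips, in m); z points along the fingers, y is the direction in which the jaws open and shut (so a half turn about z gives the same grasp; the last joint's range is limited). The gripper opens to 92 mm and grips with 3 to 60 N. Pads are 19 mm wide; open, the fingers measure 130 mm over their backs; the gripper's body (75 mm by 190 mm) begins 47 mm behind the grasp point.
Start: joints at [1.006, 0.342, 1.524, -0, 1.275, -0.146], TCP at [0.213, 0.48, 0.405] pointing down, gripper open.
Joint ranges: [-2.53, 2.53], [-0.77, 2.02], [0.04, 2.7], [-1, 4.14], [0.28, 2.66], [-3.11, 3.11]. Speed limits (rad/s): [2.57, 2.57, 3.14, 3.14, 3.14, 3.14].

INTERFACE

Orientations are given as [roll, pitch, yaw] about the fixed x, y, z axes, in that order (R = Rz(yaw) Ry(pitch) Rx(roll)).
In Python, from cell import robot, viewer gives the robot as it stands.
- The arm moves only by the shell command python3 -m creep 'ROWS' [OPENING] [FORCE]. ROWS is JSON, a list that holds one entry, the list of rows, each a list of 6 numbers: the shift along the world's x, y, z in mm, then the turn, a rotation vector about the world's x, y, z in degrees. A call has 1 to 5 rows; each row shifts and turns the pose as measured when the row begins; what a row does not reach is not made up. A row lasts 1/12 s, in which the tool goes at most 41.7 mm and 7.16 degrees, less where a joint would pass 70% of its speed; a pose out of reach is approached as far as the arm can. A call with a gripper value outside its range is refused whole. OPENING is the closure, from -1 (fully open) to 1 (shut), set as the call begins (- or left out, the last holds). The fingers move at their own pace and stop on an object; FORCE is the grip in N (left out, the last holds). Time passes only in rows, so rows that do not move let the fingers close. It gives the time, the measured TCP pose, the force and the opening at its end, in the units of the state.
- robot.observe(): the state, without advancing time (a new reading comes with each control period).
- viewer.read_camera(name): name is "scene" or "top" or "wrist"; returns the picture (400x640x3 uint8, blue, green, red); there is no depth.
- viewer.camera_model(name): a dict with "fx", "fy", "cx", "cy" (pixels), "k1" (the pictures are not rectified: a ray, as slopes to the right and down, at radius r is drawn at 1 + k1 r^2 times it, then the intrinsics apply), "pose" (4x4, takes a point from camera to world coordinates); the wrist camera has in their place "mount" (4x4, takes a point from camera to tool coordinates, whose origin is the TCP and whose axes are the flange's). Camera axes: x right, y up, looking along -z (the intrinsics and any distortion apply to the point x, -y, -z); pixel columns grow to the right and rows downward; lengths in m; the calibration is good to about 2 mm. A picture is of the moment at which its call begins: read the wrist's pose just before it. camera_model takes no time and is no camera call.
- robot.hand_in(): hands the job in, once; it reports no verdict.
The state is a dict: "time": time; "qpos": joint angles; "qvel": joint speeds; "joint_efforts": joint torques, N m; "tool_pos": TCP position; "tool_rot": TCP orientation; "contact_force": force on the tool from outside, world axes, zero at the start; "torque": the same for the moment, N m; "opening": finger opening in m.
Only numpy, scipy, OpenCV 4.12 (cv2) and the standard library are available. Lean on these libraries where they do the work, as an engineer would, in place of code of your own. Each camera call takes 0.05 s, during which the arm holds its last target. There are 200 camera calls.

TASK

The amber resin block is stuck in the aluminium mould: take the knock-out tool by its green grip, feel for the hidden hole from underneath with its rod, and gently push the block up through the hole until it sits level on the mould's spring catches, but not out of the pocket. Press with no more than about 30 N, never forcing the rod against the mould. Then stand the tool upright on its rubber mat again and let go, leaving the jars, vials and dish where they are.

Things in the scene. Friction and masses are not known exactly. Their poses are not given: they have to be found in the camera images.
- stand: Aluminium casting mould, a small bridge on two legs fixed to the bench. Origin: on the bench below the pocket's middle; z up; x through the open bridge from its front (robot side) to its back; y along pocket and bridge. The bridge spans x -30 to +30 mm, y -80 to +80 mm, z 74 to 104 mm. Below it all is free between the legs and their flanges (y -62 to +62 mm).
- pocket_floor (a point): Middle of the pocket's floor, 80 mm above the bench. Axes as the stand's. The pocket, open at the top, is 32 mm (x) by 52 mm (y), 24 mm deep. Four brass spring catches in its long walls grip the block's sides with 5 to 20 N of friction in all; once the block has risen 9 mm they spring out 4 mm beneath it and hold it up. Pushed off its middle the block tilts, so its lagging end wants up to 6 mm more.
- underside (a point): Point of the bridge's underside below the pocket's middle, 74 mm above the bench. The floor plate, 6 mm steel, has one knock-out hole right through, 14 mm (x) by 10.5 mm (y). The hole is centred in x, but in the stand's y its middle lies anywhere from -13 to +13 mm from this point, otherwise each time; it is not measured and not seen: feel for it with the rod.
- block_center (a point): Centre (half-way up) of the amber cast-resin specimen block, 30 x 50 x 24 mm (x, y, z), about 43 g, stuck in the pocket with its top flush with the mould's top. Axes as the stand's. At the start its underside is on the pocket floor, its centre at z = 92 mm; held up on the catches its centre is at z = 101 mm, standing 9 mm proud. Raised 24 mm it would leave the pocket.
- grip (a point): Centre of the green grip bar of the loose knock-out tool, a steel C 130 mm tall, 0.3 kg: foot below, upright spine at the back, grip bar on top, and a rod pointing up from the foot right below this point. Axes: z up, x from spine to rod, y across the bar. Bar: 14 mm wide (y), 28 mm tall, x from -60 to +22 mm. The point is 116 mm above the tool's underside; the bar's underside is 14 mm below it.
- rod_tip (a point): Top of the tool's upright steel rod, 8 mm diameter, 36 mm long above the foot; the tip is 70 mm straight below the grip bar's centre, so 56 mm are free between tip and bar. The rod is cushioned: it springs back into the foot by 1 mm per 5 N, 5 mm at most. The spine's front face is 48 mm behind the rod's axis: with the tool's x along the stand's x the spine stays in front of the bridge.
- foot (a point): Middle of the underside of the tool's flat foot, 76 x 40 x 10 mm (x, y, z): 21 mm behind the rod's axis in the tool's x, 116 mm below the grip bar's centre.
- mat: Flat black rubber mat fixed on the bench, 150 x 130 x 4 mm (x, y, z), the tool's place; the tool stands on it upright at the start. Origin: centre of its underside.
- jar0: Small clear glass specimen jar with a black lid, 44 mm wide, 75 mm tall; a bystander. Origin: centre of its underside.
- jar1: Small clear glass specimen jar with a black lid, 44 mm wide, 75 mm tall; a bystander. Origin: centre of its underside.
- jar2: Small clear glass specimen jar with a black lid, 44 mm wide, 75 mm tall; a bystander. Origin: centre of its underside.
- vial0: White plastic vial, 28 mm wide, 55 mm tall; a bystander. Origin: centre of its underside.
- vial1: White plastic vial, 28 mm wide, 55 mm tall; a bystander. Origin: centre of its underside.
- vial2: White plastic vial, 28 mm wide, 55 mm tall; a bystander. Origin: centre of its underside.
- dish: Shallow glass dish, 90 mm wide, 14 mm tall; a bystander. Origin: centre of its underside.
Mind the look-alikes: they are no part of the job. Of the things that look like the stand, the larger one is meant. Leave any yellow look-alike of the part that bears grip alone.

How it is judged:
On the way, in this order (a step that is already met when the one before it is completed fails the run):
1. the rod has entered the knock-out hole from below (tip at least 3 mm past the mould's underside, below the block) (z of rod_tip in the frame of stand between 0.077 and 0.092 m and horizontal distance between rod_tip and block_center below 0.02 m).
2. the tool's rod is pushing the block, which has risen at least 4 mm (contact force between knockout and block above 0.3 N and z of block_center in the frame of stand above 0.096 m).
3. the rod is back out below the mould and the block stays up on the catches (z of rod_tip in the frame of stand below 0.073 m and z of block_center in the frame of stand between 0.099 and 0.106 m), for 0.1 s.
At the end, for the whole second after the job is handed in: The block rests level (within 0.1 rad) in the pocket up on the catches, its centre 99 to 106 mm above the stand's origin; the tool stands upright (within 0.06 rad) and still, released, on the mat with the middle of its foot within 55 mm of the mat's centre (z of block_center in the frame of stand between 0.099 and 0.106 m and horizontal distance between block_center and stand below 0.006 m and angle between block_center's own z axis and vertical below 0.1 rad and linear speed of each of block, knockout below 0.02 m/s and horizontal distance between foot and mat below 0.055 m and height (world z) of foot below 0.012 m and angle between foot's own z axis and vertical below 0.06 rad); the robot touches nothing.
It fails at once if the tool presses on the mould with more than 35 N (contact force between knockout and stand above 35 N).
It fails at once if the tool presses on the block with more than 35 N (contact force between knockout and block above 35 N).
It fails at once if a jar, vial or the dish is moved more than 30 mm (distance of any of jar0, jar1, jar2, vial0, vial1, vial2, dish from where it was at the start of the episode above 0.03 m).
It also fails if it takes over 72 s, if anything falls off the work surface, if the arm or the gripper's body presses on something with over 40 N, if the wrist force passes 120 N, or if a joint passes its speed limit or range.

## Working session

There is one attempt and no reset: what is moved stays moved. The work goes in short steps, Python scripts to look and compute and a shell command to move; the robot and the scene stay as the last step left them, time stands still between calls to the robot, and variables do not carry over. Pictures are saved under pics/ and viewed, about 8 in all and at most 12, crops included, and the job is handed in when it is done.

```bash
mkdir -p pics; ls; cat > h.py <<'E'
import numpy as np, cv2
from cell import robot, viewer
def ray(name,u,v,T=None):
    m=viewer.camera_model(name)
    d=np.array([(u-m['cx'])/m['fx'],(v-m['cy'])/m['fy']]);s=d.copy()
    for _ in range(20): s=d/(1+m['k1']*(s@s))
    P=np.array(m['pose']) if 'pose' in m else T@np.array(m['mount'])
    return P[:3,3],P[:3,:3]@np.array([s[0],-s[1],-1])
def onz(name,u,v,z,T=None):
    o,d=ray(name,u,v,T); return o+d*(z-o[2])/d[2]
def tri(rays):
    A=np.zeros((3,3));b=np.zeros(3)
    for o,d in rays:
        d=d/np.linalg.norm(d);M=np.eye(3)-np.outer(d,d);A+=M;b+=M@o
    return np.linalg.solve(A,b)
def proj(name,p,T=None):
    m=viewer.camera_model(name)
    P=np.array(m['pose']) if 'pose' in m else T@np.array(m['mount'])
    c=P[:3,:3].T@(np.array(p)-P[:3,3]); s=np.array([c[0],-c[1]])/-c[2]; s=s*(1+m['k1']*(s@s))
    return [m['fx']*s[0]+m['cx'],m['fy']*s[1]+m['cy']]
def tcp():
    from scipy.spatial.transform import Rotation as R
    s=robot.observe();T=np.eye(4);T[:3,:3]=R.from_euler('xyz',s['tool_rot']).as_matrix();T[:3,3]=s['tool_pos'];return T
E
python3 - <<'E'
from h import *
s=robot.observe();print(s)
for n in("scene","top","wrist"):
    cv2.imwrite(f'pics/{n}0.png',viewer.read_camera(n)); m=viewer.camera_model(n);print(n,{k:np.round(v,3).tolist() for k,v in m.items()})
E
```

```text
pics
{'time': 0.0, 'qpos': array([ 1.00600516e+00,  3.42715079e-01,  1.52503006e+00, -7.32427792e-06,
        1.27539941e+00, -1.46032574e-01]), 'qvel': array([-0.00155779,  0.0005397 , -0.00109376, -0.00179857, -0.00097585,
       -0.00051352]), 'joint_efforts': array([-1.08337135e-03, -4.31255758e+01, -2.44209892e+01,  7.15199788e-02,
        5.63196768e-02, -1.09551365e-04]), 'tool_pos': array([0.21339901, 0.47951857, 0.40404417]), 'tool_rot': array([-3.14005625e+00, -2.18894544e-04,  2.72283603e+00]), 'contact_force': array([ 0.00489573,  0.61671526, -1.01767404]), 'torque': array([-0.00073757, -0.02528404,  0.03403722]), 'opening': 0.09197955389500823}
scene {'fx': 367.566, 'fy': 367.566, 'cx': 321.653, 'cy': 200.494, 'k1': -0.023, 'pose': [[-0.227, -0.764, 0.603, 1.161], [0.974, -0.168, 0.154, 0.151], [-0.016, 0.623, 0.782, 0.825], [0.0, 0.0, 0.0, 1.0]]}
top {'fx': 397.551, 'fy': 397.551, 'cx': 317.563, 'cy': 198.444, 'k1': 0.013, 'pose': [[-0.026, 0.992, -0.126, 0.472], [-1.0, -0.028, -0.011, -0.007], [-0.014, 0.126, 0.992, 1.298], [0.0, 0.0, 0.0, 1.0]]}
wrist {'fx': 353.987, 'fy': 353.987, 'cx': 316.94, 'cy': 198.552, 'k1': 0.012, 'mount': [[-0.0, 0.958, 0.285, 0.077], [1.0, 0.001, -0.001, -0.0], [-0.001, 0.285, -0.958, 0.02], [0.0, 0.0, 0.0, 1.0]]}
```

View pics/scene0.png

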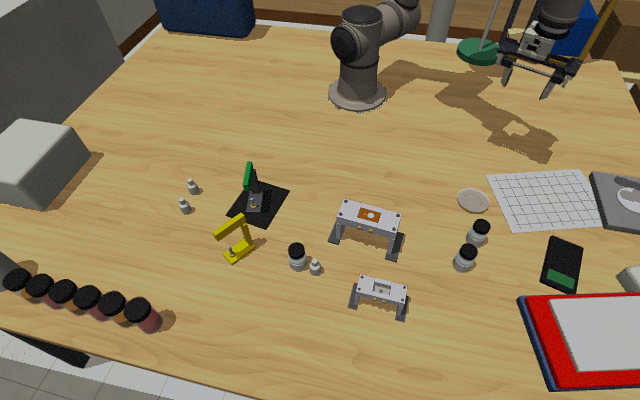

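View pics/top0.png

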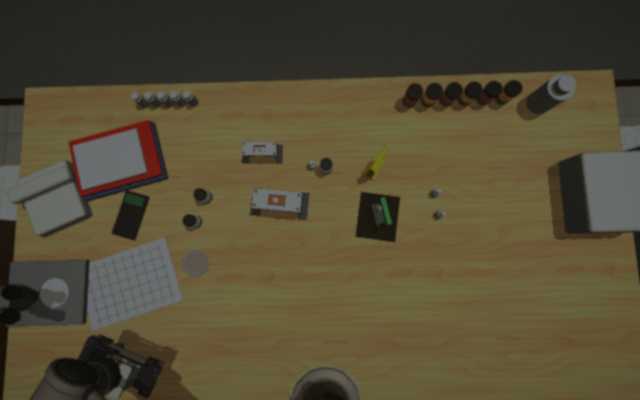

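Scene view: large mould with the amber block at (369,215), small mould without block at (381,289); green-gripped tool on the mat at (249,180), and a yellow-gripped look-alike at (235,235). Top view: stand (277,201), tool (386,210), yellow one (377,162). I choose the green tool and the larger stand.

```bash
python3 - <<'E'
from h import *
S=cv2.imread('pics/scene0.png');T=cv2.imread('pics/top0.png')
for n,I,(x0,x1,y0,y1) in(('scene',S,(200,320,140,260)),('top',T,(340,420,180,250))):
    h=cv2.cvtColor(I,cv2.COLOR_BGR2HSV)
    m=cv2.inRange(h,(45,100,40),(80,255,255));k=np.zeros_like(m);k[y0:y1,x0:x1]=m[y0:y1,x0:x1]
    ys,xs=np.nonzero(k);print(n,len(xs),cv2.minAreaRect(np.c_[xs,ys].astype(np.float32)))
    for zz in (.12,.134): 
        r=cv2.boxPoints(cv2.minAreaRect(np.c_[xs,ys].astype(np.float32)));print(zz,[np.round(onz(n,*p,zz)[:2],3).tolist() for p in r])
    # mat dark
# amber, and stand
h=cv2.cvtColor(T,cv2.COLOR_BGR2HSV)
for n,I,(x0,x1,y0,y1) in(('scene',S,(340,400,195,230)),('top',T,(255,300,190,212))):
    h=cv2.cvtColor(I,cv2.COLOR_BGR2HSV);m=cv2.inRange(h,(5,170,60),(18,255,255));k=np.zeros_like(m);k[y0:y1,x0:x1]=m[y0:y1,x0:x1]
    ys,xs=np.nonzero(k);r=cv2.minAreaRect(np.c_[xs,ys].astype(np.float32));print(n,len(xs),r,onz(n,*r[0],.104));print([np.round(onz(n,*p,.104)[:2],3).tolist() for p in cv2.boxPoints(r)])
a=cv2.resize(S[130:280,200:440],None,fx=3.3,fy=3.3,interpolation=cv2.INTER_CUBIC)
b=cv2.resize(T[140:250,230:450],None,fx=3.6,fy=3.6,interpolation=cv2.INTER_CUBIC)
b=np.clip(b*1.8,0,255).astype(np.uint8)
cv2.imwrite('pics/a1.png',a);cv2.imwrite('pics/b1.png',b)
E
```

```text
scene 171 ((247.74325561523438, 176.04055786132812), (7.726752281188965, 28.76982307434082), 9.462322235107422)
0.12 [[0.627, -0.193], [0.529, -0.217], [0.53, -0.195], [0.627, -0.173]]
0.134 [[0.637, -0.187], [0.542, -0.21], [0.542, -0.188], [0.637, -0.167]]
top 182 ((385.80316162109375, 210.55184936523438), (29.06313133239746, 6.362332344055176), 75.25643920898438)
0.12 [[0.62, -0.178], [0.625, -0.196], [0.54, -0.214], [0.536, -0.196]]
0.134 [[0.619, -0.176], [0.623, -0.194], [0.539, -0.211], [0.535, -0.193]]
scene 159 ((368.9615478515625, 214.80772399902344), (20.523155212402344, 9.647636413574219), 15.255118370056152) [0.62384177 0.13107714 0.104     ]
[[0.635, 0.106], [0.606, 0.107], [0.612, 0.157], [0.641, 0.154]]
top 42 ((276.3524475097656, 199.62298583984375), (13.30875301361084, 6.428037643432617), 5.19442892074585) [0.62398451 0.1308336  0.104     ]
[[0.617, 0.152], [0.636, 0.15], [0.631, 0.11], [0.612, 0.112]]
```

View pics/a1.png

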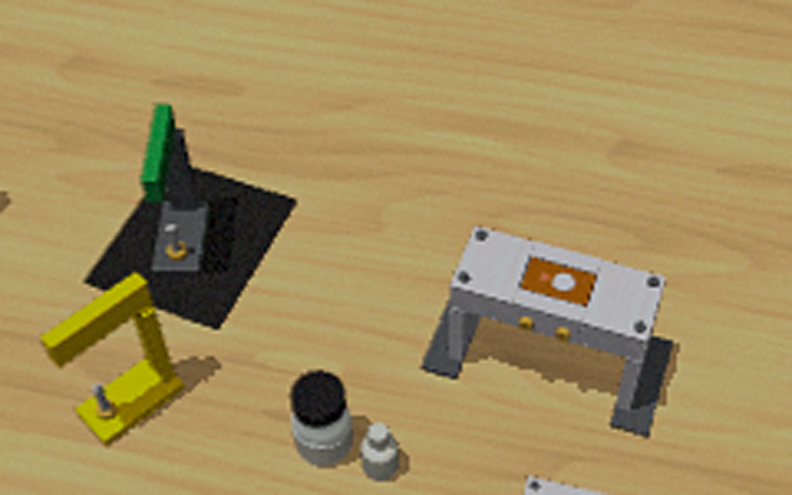

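View pics/b1.png

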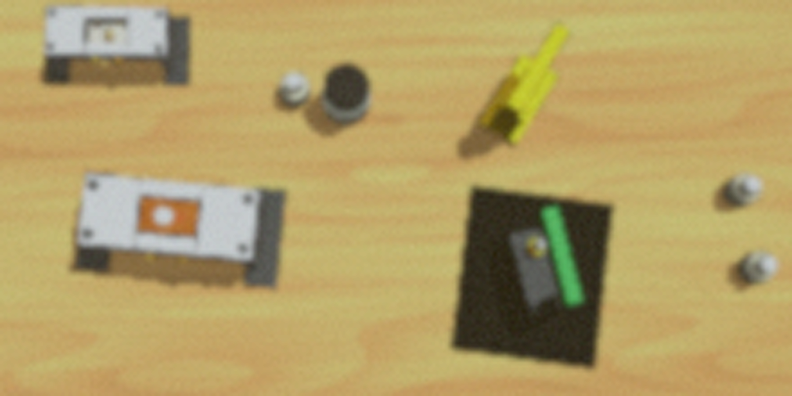

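The crops show the green bar over a dark foot, with the rod towards the far side (scene), and the mat around it. The stand's top plate has screws at crop-b (92,184), (250,198), (242,247), (87,239). The choice is confirmed.

```bash
python3 - <<'E'
from h import *
c=lambda u,v,z:onz('top',230+(u+.5)/3.6-.5,140+(v+.5)/3.6-.5,z)[:2]
p=[c(*q,.104) for q in((92,184),(250,198),(242,247),(87,239))]
print('screws',np.round(p,3),'mid',np.mean(p,0))
e=(p[0]+p[3]-p[1]-p[2])/2;print('yaw deg',np.degrees(np.arctan2(-e[0],e[1])))
p=[c(*q,.104) for q in((88,172),(262,190),(250,262),(77,246))];print('plate',np.round(p,3),'mid',np.mean(p,0))
e=(p[0]+p[3]-p[1]-p[2])/2;print('yaw deg',np.degrees(np.arctan2(-e[0],e[1])))
p=[c(*q,.004) for q in((471,187),(612,206),(594,367),(453,348))];print('mat',np.round(p,3),np.mean(p,0))
E
python3 -m creep '[[[23,-39,0,0,0,6],[23,-39,0,0,0,6],[23,-39,0,0,0,6],[23,-39,0,0,0,6],[23,-39,0,0,0,6]]]'
python3 -m creep '[[[23,-39,0,0,0,6],[23,-39,0,0,0,0],[23,-39,0,0,0,0],[23,-39,0,0,0,0],[23,-39,0,0,0,0]]]'
python3 -m creep '[[[23,-39,0,0,0,0],[23,-39,0,0,0,0],[23,-39,0,0,0,0],[23,-39,0,0,0,0],[23,-39,0,0,0,0]]]'
```

```text
screws [[0.653 0.195]
 [0.637 0.062]
 [0.596 0.069]
 [0.606 0.199]] mid [0.62315498 0.13125963]
yaw deg -5.662045380194572
plate [[0.663 0.198]
 [0.644 0.051]
 [0.583 0.063]
 [0.601 0.208]] mid [0.6227494  0.13002201]
yaw deg -7.240140775136025
mat [[ 0.655 -0.135]
 [ 0.634 -0.262]
 [ 0.489 -0.238]
 [ 0.51  -0.113]] [ 0.57226387 -0.18670438]
time: 0.57
tool_pos: [0.3127, 0.3089, 0.4025]
tool_rot: [-3.141, -0.003, -3.041]
contact_force: [1.1, -0.7, 0.8]
opening: 0.0917
time: 0.98
tool_pos: [0.4143, 0.132, 0.4024]
tool_rot: [-3.141, -0.003, -2.936]
contact_force: [1.5, 0.9, 0.6]
opening: 0.0918
time: 1.4
tool_pos: [0.5178, -0.049, 0.4021]
tool_rot: [3.141, -0.004, -2.937]
contact_force: [1.0, 0.7, 0.5]
opening: 0.0918
```

```bash

python3 -m creep '[[[20,-37,-5,0,0,0],[22,-39,-5,0,0,0],[22,-38,-5,0,0,0],[20,-30,-5,0,0,0],[0,0,0,0,0,0]]]' -0.35
python3 - <<'E'
from h import *
T=tcp();I=viewer.read_camera('wrist');np.save('pics/T2.npy',T);cv2.imwrite('pics/w2.png',I)
print(T[:3,3],proj('wrist',[.6,-.191,.134],T),proj('wrist',T[:3,3]+T[:3,2]*.24,T))
m=cv2.inRange(cv2.cvtColor(I,cv2.COLOR_BGR2HSV),(45,100,40),(80,255,255));ys,xs=np.nonzero(m)
r=cv2.minAreaRect(np.c_[xs,ys].astype(np.float32));print(r)
for p in cv2.boxPoints(r):print(p,onz('wrist',*p,.134,T),onz('wrist',*p,.106,T))
E
```

```text
time: 1.82
tool_pos: [0.5996, -0.1961, 0.3798]
tool_rot: [-3.141, -0.005, -2.943]
contact_force: [-2.0, 0.2, -0.3]
opening: 0.0641
[ 0.5996171  -0.19605453  0.37978217] [np.float64(324.61475311978757), np.float64(215.57198363381588)] [np.float64(317.15878463236794), np.float64(214.90427473507765)]
((325.4999694824219, 180.0), (121.99998474121094, 20.999996185302734), 90.0)
[314.99997 119.00001] [ 0.53882582 -0.20977918  0.134     ] [ 0.54061418 -0.20959872  0.106     ]
[335.99997 119.00001] [ 0.53625188 -0.19693516  0.134     ] [ 0.53772136 -0.19516342  0.106     ]
[335.99997 241.     ] [ 0.61659188 -0.17955649  0.134     ] [ 0.62801487 -0.17563168  0.106     ]
[314.99997 241.     ] [ 0.61944338 -0.19374717  0.134     ] [ 0.63121965 -0.19158046  0.106     ]
```

View pics/w2.png

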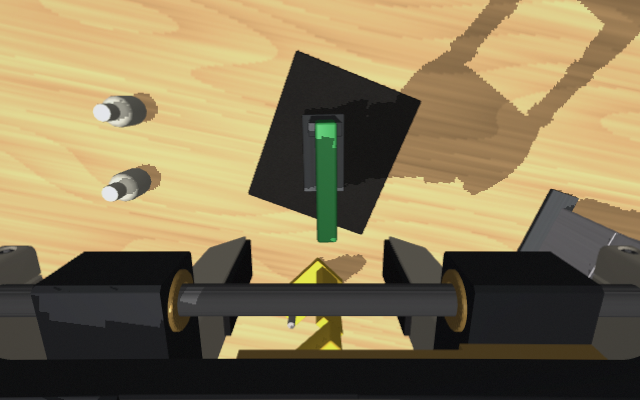

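The wrist view shows the green bar vertical in the image (cols 315–336, rows 119–241), aligned between the jaws. The yellow look-alike lies further ahead and clear of them.

```bash

python3 -m creep '[[[-2,3,-35,0,0.2,0],[-2,2,-35,0,0.1,0],[0,0,-20,0,0,0],[0,0,-6,0,0,0],[0,0,0,0,0,0]]]'
python3 -m creep '[[[0,0,0,0,0,0],[0,0,0,0,0,0],[0,0,0,0,0,0],[0,0,0,0,0,0]]]' 1 25
python3 -m creep '[[[0,0,0,0,0,0],[0,0,0,0,0,0],[0,0,0,0,0,0],[0,0,0,0,0,0]]]' 1 55
python3 -c "
from h import *
print(tcp(),robot.observe()['contact_force'],robot.observe()['torque'])"
```

```text
time: 2.28
tool_pos: [0.5931, -0.1866, 0.2821]
tool_rot: [3.139, -0.009, -2.943]
contact_force: [-0.8, -0.1, 0.5]
opening: 0.0617
time: 2.62
tool_pos: [0.5939, -0.1853, 0.287]
tool_rot: [-3.141, -0.004, -2.941]
contact_force: [-0.3, 0.6, 0.8]
opening: 0.0398
time: 2.95
tool_pos: [0.5945, -0.1856, 0.2904]
tool_rot: [-3.137, 0.001, -2.941]
contact_force: [1.0, -3.1, -2.0]
opening: 0.0137
[[-9.79957149e-01 -1.99202145e-01  1.57823283e-03  5.94526787e-01]
 [-1.99207331e-01  9.79947066e-01 -4.49310410e-03 -1.85623040e-01]
 [-6.51548656e-04 -4.71744504e-03 -9.99988661e-01  2.90443606e-01]
 [ 0.00000000e+00  0.00000000e+00  0.00000000e+00  1.00000000e+00]] [ 0.9887821  -3.11645027 -1.99692383] [-0.37581472 -0.12934629  0.10202103]
```

```bash

python3 -m creep '[[[0,0,10,0,0,0],[0,0,15,0,0,0],[0,0,10,0,0,0],[-5,5,0,0,0,0],[-10,20,0,0,0,-3]]]'
python3 -m creep '[[[-12,30,0,0,0,-5],[-12,33,0,0,0,-5],[-12,33,0,0,0,-5],[-10,33,0,0,0,0],[-5,33,0,0,0,0]]]'
python3 -m creep '[[[0,33,0,0,0,0],[0,33,0,0,0,0],[0,33,0,0,0,0],[0,20,0,0,0,0],[0,0,0,0,0,0]]]'
python3 - <<'E'
from h import *
T=tcp();np.save('pics/T3.npy',T);I=viewer.read_camera('wrist');S=viewer.read_camera('scene');P=viewer.read_camera('top')
a=cv2.resize(S[150:270,280:440],None,fx=5,fy=5,interpolation=cv2.INTER_CUBIC)
cv2.imwrite('pics/s3.png',S);cv2.imwrite('pics/s3c.png',a);cv2.imwrite('pics/w3.png',I);cv2.imwrite('pics/t3.png',P)
print(T.round(4))
E
```

```text
time: 3.37
tool_pos: [0.5793, -0.1626, 0.326]
tool_rot: [-3.138, -0.001, -2.996]
contact_force: [-1.0, 1.7, -3.8]
opening: 0.0134
time: 3.78
tool_pos: [0.5222, 0.0026, 0.3246]
tool_rot: [-3.137, -0.003, 3.001]
contact_force: [0.8, -0.0, -2.9]
opening: 0.0134
time: 4.2
tool_pos: [0.5154, 0.1334, 0.3241]
tool_rot: [-3.139, -0.007, 3.005]
contact_force: [-0.4, -1.0, -3.5]
opening: 0.0137
[[-0.9906  0.1364 -0.0076  0.5154]
 [ 0.1364  0.9907 -0.0013  0.1334]
 [ 0.0074 -0.0023 -1.      0.3241]
 [ 0.      0.      0.      1.    ]]
```

View pics/s3c.png

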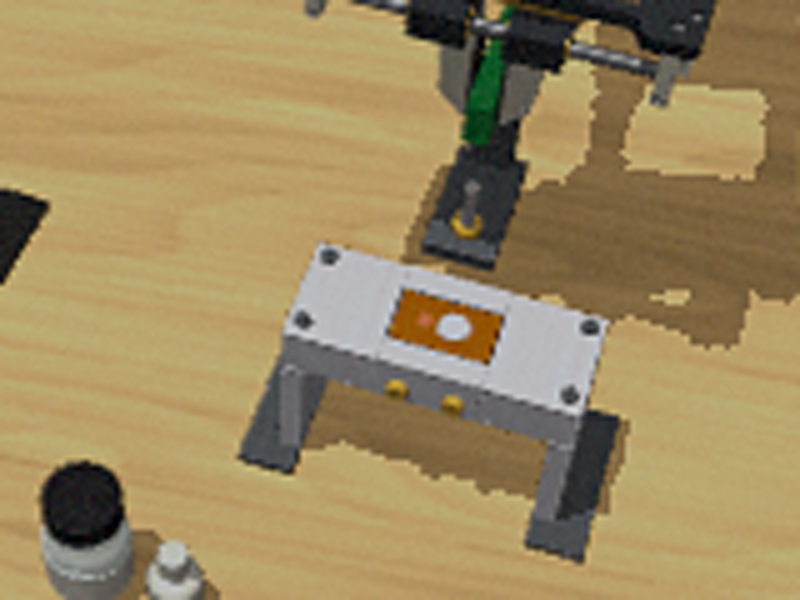

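View pics/w3.png

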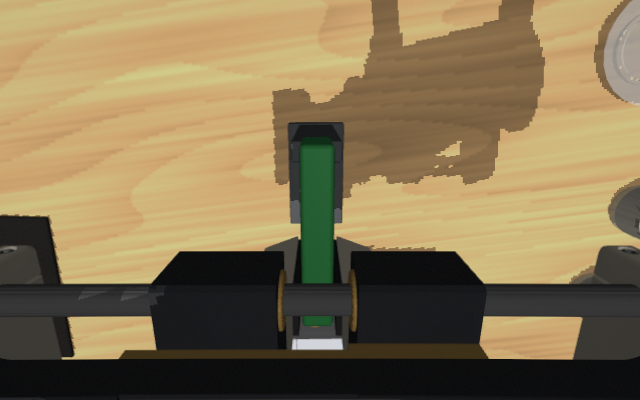

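```bash
python3 - <<'E'
from h import *
T=np.load('pics/T3.npy')
c=lambda u,v,z:onz('scene',280+(u+.5)/5-.5,150+(v+.5)/5-.5,z)[:2]
tip=c(471,187,.0837);print('tip',tip,'in TCP',T[:3,:3].T@(np.r_[tip,.0837]-T[:3,3]))
print('TCP axis at tip height',(T[:3,3]+T[:3,2]*.24))
for nm,q in (('screws',((329,256),(590,327),(570,394),(303,320))),('amber',((402,287),(504,308),(491,363),(388,340)))):
    p=[c(*k,.104) for k in q];e=(p[1]+p[2]-p[0]-p[3])/2;y=np.arctan2(-e[0],e[1]);m=np.mean(p,0)
    d=tip-m;print(nm,np.round(p,4).tolist(),m,np.degrees(y),'tip in stand',d[0]*np.cos(y)+d[1]*np.sin(y),-d[0]*np.sin(y)+d[1]*np.cos(y))
for v in(138,325):
    p=onz('wrist',317,v,T[2,3]-.156,T);print('bar end tool',T[:3,:3].T@(p-T[:3,3]))
# top view screws in original image
E
```

```text
tip [0.51552909 0.1294124 ] in TCP [-0.00241569 -0.00336802  0.2403521 ]
TCP axis at tip height [0.51359803 0.13307886 0.08406216]
screws [[0.5935, 0.0672], [0.6095, 0.1988], [0.6507, 0.1936], [0.6353, 0.0623]] [0.62224302 0.13046452] -6.833788193373501 tip in stand -0.10583059280051177 -0.013742478852114583
amber [[0.6049, 0.106], [0.607, 0.1567], [0.641, 0.1549], [0.6382, 0.1047]] [0.62278777 0.13056005] -2.759521360400815 tip in stand -0.10707905109585862 -0.006310192211709576
bar end tool [6.02052623e-02 4.75035307e-06 1.56449955e-01]
bar end tool [-2.27063655e-02 -1.68688720e-05  1.55836786e-01]
```

Scene crop: the rod tip at (471,187) stands clear in front of the mould and the tool hangs straight. Wrist: the bar ends lie at +60 and −22.7 mm from the TCP axis, so the rod is on the TCP axis. I'll lower the tool and go under the bridge.

```bash

python3 -m creep '[[[0,0,-12,0,0.4,1.2],[0,0,-12,0,0,0],[10,-2,0,0,0,0],[20,-3,0,0,0,0],[20,-3,0,0,0,0]]]'
python3 -c "
from h import *
s=robot.observe();print(tcp().round(4),s['contact_force'],s['torque'])"
```

```text
time: 4.77
tool_pos: [0.5656, 0.1163, 0.2968]
tool_rot: [-3.134, -0.021, 3.023]
contact_force: [0.2, 0.5, -2.5]
opening: 0.0141
[[-0.9927  0.1184 -0.0215  0.5656]
 [ 0.1186  0.9929 -0.005   0.1163]
 [ 0.0208 -0.0075 -0.9998  0.2968]
 [ 0.      0.      0.      1.    ]] [ 0.22991056  0.52803885 -2.51225172] [ 0.03011371 -0.12057541  0.01562342]
```

```bash

python3 -m creep '[[[15,0,2,0.3,-1.2,0],[18,0,0,0,0,0],[15,0,0,0,0,0],[6,0,0,0,0,0],[0,0,0,0,0,0]]]'
python3 -c "
from h import *
s=robot.observe();T=tcp();print(T.round(4),'tip',(T[:3,3]+.24*T[:3,2]).round(4),s['contact_force'],s['torque'])"
```

```text
time: 5.18
tool_pos: [0.6283, 0.1075, 0.2961]
tool_rot: [-3.14, 0.0, 3.016]
contact_force: [0.1, 1.3, -2.7]
opening: 0.0137
[[-9.921e-01  1.255e-01  3.000e-04  6.283e-01]
 [ 1.255e-01  9.921e-01 -1.200e-03  1.075e-01]
 [-5.000e-04 -1.100e-03 -1.000e+00  2.961e-01]
 [ 0.000e+00  0.000e+00  0.000e+00  1.000e+00]] tip [0.6284 0.1072 0.0561] [ 0.13278174  1.2935477  -2.71341995] [-0.0090648  -0.06425565 -0.01176527]
```

```bash

python3 -m creep '[[[-5,6,0,0,0,0.6],[-3,3,0,0,0,0],[0,0,0,0,0,0],[0,0,0,0,0,0]]]'
python3 - <<'E'
from h import *
s=robot.observe();T=tcp();print(T.round(4),'tip',(T[:3,3]+.24*T[:3,2]).round(4),s['contact_force'],s['torque'])
S=viewer.read_camera('scene');cv2.imwrite('pics/s4.png',cv2.resize(S[150:270,280:440],None,fx=5,fy=5,interpolation=cv2.INTER_CUBIC))
E
```

```text
time: 5.52
tool_pos: [0.6179, 0.1157, 0.2947]
tool_rot: [-3.14, -0.004, 3.026]
contact_force: [-0.4, 0.0, -3.8]
opening: 0.0135
[[-0.9933  0.1154 -0.0045  0.6179]
 [ 0.1154  0.9933 -0.0015  0.1157]
 [ 0.0043 -0.002  -1.      0.2947]
 [ 0.      0.      0.      1.    ]] tip [0.6169 0.1153 0.0547] [-0.37096363  0.01833031 -3.79904342] [ 0.0550682  -0.11224039  0.06115503]
```

View pics/s4.png

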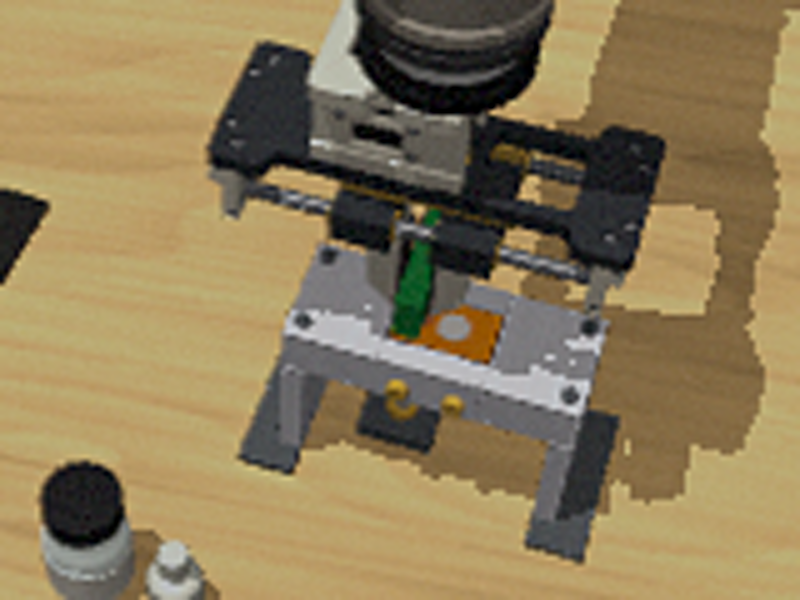

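The scene crop shows the tool under the bridge: bar front end at (404,335), foot front edge at about (358,433)–(432,450).

```bash
python3 - <<'E'
from h import *
c=lambda u,v,z:onz('scene',280+(u+.5)/5-.5,150+(v+.5)/5-.5,z)[:2]
th=np.radians(-6.6);R=np.array([[np.cos(th),np.sin(th)],[-np.sin(th),np.cos(th)]]);o=np.array([.6225,.1305])
for n,q,z in(('bar bottom front',(404,336),.1103),('footL bottom',(358,435),.0083),('footR bottom',(430,453),.0083)):
    p=c(*q,z);print(n,p,R@(p-o))
print('FK tip in stand',R@(np.array([.6169,.1153])-o))
E
```

```text
bar bottom front [0.63880293 0.11214321] [ 0.01830476 -0.01636132]
footL bottom [0.63293278 0.09355198] [ 0.01461034 -0.03550404]
footR bottom [0.63578263 0.13218882] [0.01300049 0.00320429]
FK tip in stand [-0.00381584 -0.01574291]
```

```bash

python3 -m creep '[[[2.5,0,5,0,-0.2,0],[1,0,5,0,0,0],[0,0,3,0,0,0],[0,0,0,0,0,0],[0,0,0,0,0,0]]]'
python3 -m creep '[[[0,0,0,0,0,0],[0,0,0,0,0,0]]]'
cat > st.py <<'E'
from h import *
s=robot.observe();T=tcp();th=np.radians(-6.6);R=np.array([[np.cos(th),np.sin(th)],[-np.sin(th),np.cos(th)]])
tip=T[:3,3]+.24*T[:3,2];print('t',round(s['time'],2),'tip stand mm',(1e3*(R@(tip[:2]-[.6225-.0007,.1305]))).round(1),'z',round(1e3*(T[2,3]-.2404),1),'tilt',T[:2,2].round(4),'yaw',round(np.degrees(np.arctan2(-T[1,0],-T[0,0])),2),'F',s['contact_force'].round(1),'M',s['torque'].round(2))
E
python3 st.py
```

```text
time: 5.98
tool_pos: [0.6212, 0.1164, 0.3108]
tool_rot: [-3.14, 0.002, 3.027]
contact_force: [-0.2, 0.5, -4.0]
opening: 0.0137
time: 6.15
tool_pos: [0.6212, 0.1163, 0.311]
tool_rot: [-3.14, 0.002, 3.027]
contact_force: [0.2, -0.4, -2.6]
opening: 0.0135
t 6.15 tip stand mm [  1.5 -14.5] z 70.6 tilt [ 0.0019 -0.0014] yaw -6.56 F [ 0.2 -0.4 -2.6] M [ 0.05 -0.07 -0.01]
```

```bash

python3 -m creep '[[[-1,0,1.5,0,0,0],[0,0,0,0,0,0]]]' >/dev/null; python3 st.py
python3 -m creep '[[[0,0,1.5,0,0,0],[0,0,0,0,0,0]]]' >/dev/null; python3 st.py
```

```text
t 6.32 tip stand mm [  0.2 -14.6] z 71.9 tilt [ 0.0012 -0.0014] yaw -6.56 F [ 0.3  0.2 -2.3] M [ 0.01 -0.13  0.01]
t 6.48 tip stand mm [  0.  -14.7] z 73.3 tilt [ 0.0007 -0.0015] yaw -6.56 F [ 1.6 -0.  -2.4] M [ 0.03 -0.03  0.  ]
```

```bash

python3 -m creep '[[[0,0,1,0,0,0],[0,0,0,0,0,0]]]' >/dev/null; python3 st.py
python3 -m creep '[[[0,0,1,0,0,0],[0,0,0,0,0,0]]]' >/dev/null; python3 st.py
```

```text
t 6.65 tip stand mm [ -0.3 -14.8] z 73.9 tilt [-0.0003 -0.0015] yaw -6.57 F [ 0.8 -0.6 -5.1] M [ 0.06 -0.23 -0.03]
t 6.82 tip stand mm [ -0.4 -14.8] z 74.2 tilt [-0.001  -0.0015] yaw -6.57 F [ 0.8 -0.3 -6.3] M [ 0.06 -0.3  -0.02]
```

Contact with the underside is felt at z ≈ 73.8, at about 4 N. Now I'll slide along +y.

```bash

python3 -m creep '[[[0.2,1.5,0.4,0,0,0],[0,0,0,0,0,0]]]' >/dev/null; python3 st.py
python3 -m creep '[[[0.2,1.5,0.3,0,0,0],[0,0,0,0,0,0]]]' >/dev/null; python3 st.py
python3 -m creep '[[[0.2,1.5,0.3,0,0,0],[0,0,0,0,0,0]]]' >/dev/null; python3 st.py
```

```text
t 6.98 tip stand mm [ -0.6 -13.9] z 74.0 tilt [-0.0021 -0.0026] yaw -6.57 F [ 0.3  0.1 -5.9] M [ 0.08 -0.24 -0.06]
t 7.15 tip stand mm [ -0.8 -12.6] z 74.0 tilt [-0.003  -0.0032] yaw -6.58 F [ 0.6 -0.5 -5.9] M [-0.04 -0.18 -0.05]
t 7.32 tip stand mm [ -1.  -11.3] z 74.2 tilt [-0.0037 -0.0038] yaw -6.58 F [ 1.4 -0.3 -6.2] M [-0.11 -0.14 -0.02]
```

```bash

python3 -m creep '[[[0.3,1.5,0.3,0.2,-0.25,0],[0,0,0,0,0,0]]]' >/dev/null; python3 st.py
python3 -m creep '[[[0.3,1.5,0.3,0.05,-0.05,0],[0,0,0,0,0,0]]]' >/dev/null; python3 st.py
python3 -m creep '[[[0.3,1.5,0.3,0.05,-0.05,0],[0,0,0,0,0,0]]]' >/dev/null; python3 st.py
```

```text
t 7.48 tip stand mm [-0.4 -8.9] z 74.2 tilt [-0.0003 -0.0004] yaw -6.58 F [ 1.7 -1.2 -7.1] M [-0.07 -0.27 -0.01]
t 7.65 tip stand mm [-0.3 -7.1] z 74.3 tilt [0.     0.0003] yaw -6.58 F [ 0.7 -0.6 -7.2] M [-0.19 -0.13 -0.03]
t 7.82 tip stand mm [-0.2 -5.5] z 74.3 tilt [0.0003 0.0008] yaw -6.57 F [-0.5 -0.9 -6.5] M [-0.23 -0.15  0.02]
```

```bash

python3 -m creep '[[[0.2,1.3,0.3,0,0,0],[0,0,0,0,0,0]]]' >/dev/null; python3 st.py
python3 -m creep '[[[0.2,1.3,0.3,0,-0.05,0],[0,0,0,0,0,0]]]' >/dev/null; python3 st.py
python3 -m creep '[[[0.2,1.3,0.3,0,-0.05,0],[0,0,0,0,0,0]]]' >/dev/null; python3 st.py
python3 -m creep '[[[0.2,1.3,0.3,0,-0.05,0],[0,0,0,0,0,0]]]' >/dev/null; python3 st.py
```

```text
t 7.98 tip stand mm [-0.3 -4.3] z 74.4 tilt [-0.0003  0.0003] yaw -6.57 F [ 1.2 -1.4 -7.2] M [-0.31 -0.09  0.02]
t 8.15 tip stand mm [-0.2 -3.1] z 74.4 tilt [-0.0001 -0.0001] yaw -6.58 F [ 0.5 -1.2 -6.5] M [-0.37 -0.11 -0.04]
t 8.32 tip stand mm [-0.2 -1.9] z 74.5 tilt [ 0.0002 -0.0005] yaw -6.58 F [-0.  -1.5 -7.9] M [-0.41 -0.14 -0.05]
t 8.48 tip stand mm [-0.1 -0.7] z 74.6 tilt [ 0.0004 -0.0008] yaw -6.58 F [-0.1 -2.8 -7.7] M [-0.48 -0.03 -0.05]
```

```bash

python3 -m creep '[[[0.2,1.3,0.1,0,-0.05,0],[0,0,0,0,0,0]]]' >/dev/null; python3 st.py
python3 -m creep '[[[0.2,1.3,0.1,0,-0.05,0],[0,0,0,0,0,0]]]' >/dev/null; python3 st.py
python3 -m creep '[[[0.2,1.3,0.1,0,-0.05,0],[0,0,0,0,0,0]]]' >/dev/null; python3 st.py
python3 - <<'E'
from h import *
S=viewer.read_camera('scene');cv2.imwrite('pics/s5.png',cv2.resize(S[150:270,280:440],None,fx=5,fy=5,interpolation=cv2.INTER_CUBIC))
E
```

```text
t 8.65 tip stand mm [-0.1  0.7] z 74.5 tilt [ 0.0009 -0.001 ] yaw -6.58 F [ 0.  -2.1 -7.6] M [-0.47 -0.07 -0.01]
t 8.82 tip stand mm [0.1 2.1] z 74.6 tilt [ 0.0016 -0.0011] yaw -6.58 F [ 1.4 -1.8 -7.3] M [-0.46  0.01 -0.05]
t 8.98 tip stand mm [0.2 3.5] z 74.6 tilt [ 0.0021 -0.0012] yaw -6.58 F [-0.4 -1.9 -8.2] M [-0.46  0.01  0.04]
```

View pics/s5.png

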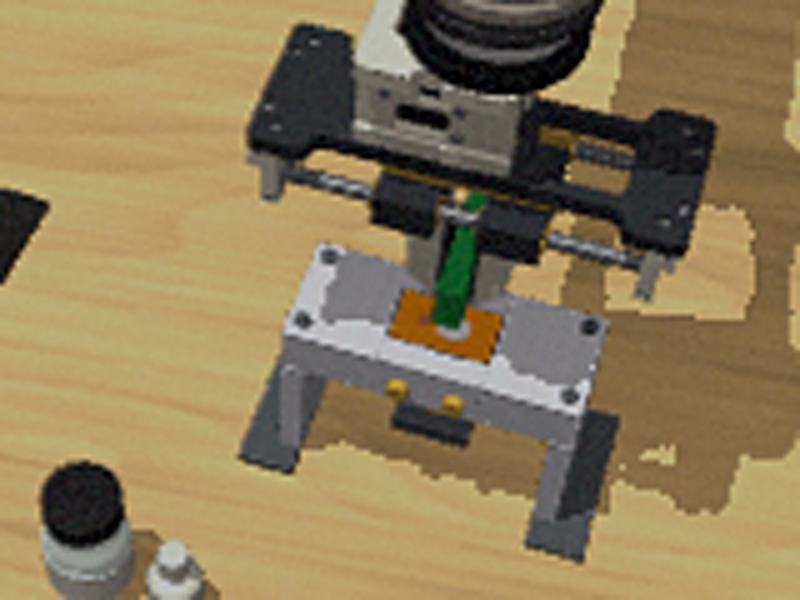

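The foot has followed the hand to (432,423), so the rod is sliding against plain friction. The hole is further on.

```bash

python3 -m creep '[[[0.1,1.2,0.1,0,-0.1,0],[0,0,0,0,0,0]]]' >/dev/null; python3 st.py
python3 -m creep '[[[0.1,1.2,0.1,0,-0.1,0],[0,0,0,0,0,0]]]' >/dev/null; python3 st.py
python3 -m creep '[[[0.1,1.2,0.1,0,-0.1,0],[0,0,0,0,0,0]]]' >/dev/null; python3 st.py
python3 -m creep '[[[0.1,1.2,0.1,0,-0.1,0],[0,0,0,0,0,0]]]' >/dev/null; python3 st.py
```

```text
t 9.2 tip stand mm [0.5 4.8] z 74.6 tilt [ 0.0036 -0.0012] yaw -6.59 F [ 0.2 -2.9 -8.2] M [-0.42 -0.   -0.02]
t 9.37 tip stand mm [0.8 6.2] z 74.6 tilt [ 0.0052 -0.0012] yaw -6.58 F [ 0.  -1.8 -7.7] M [-0.42  0.01  0.04]
t 9.53 tip stand mm [1.1 7.6] z 74.7 tilt [ 0.0069 -0.0011] yaw -6.59 F [-0.8 -1.6 -7.4] M [-0.36  0.01 -0.  ]
t 9.7 tip stand mm [1.6 9.3] z 75.1 tilt [ 0.0093 -0.0006] yaw -6.59 F [ 0.8  0.9 -3.1] M [ 0.1  -0.06 -0.01]
```

The rod dropped in at y ≈ +9.3: the force fell to the tool's weight and the moment vanished. I'll straighten and raise it gently.

```bash

python3 -m creep '[[[0.5,0.3,1,0,0.5,0],[0,0,0,0,0,0]]]' >/dev/null; python3 st.py
python3 -m creep '[[[0,0,1,0,0,0],[0,0,0,0,0,0]]]' >/dev/null; python3 st.py
python3 -m creep '[[[0,0,1,0,0,0],[0,0,0,0,0,0]]]' >/dev/null; python3 st.py
```

```text
t 9.87 tip stand mm [ 1.3 11. ] z 78.0 tilt [0.0043 0.0018] yaw -6.58 F [-0.5  0.5 -3.2] M [ 0.01 -0.12 -0.  ]
t 10.03 tip stand mm [ 2.  11.9] z 80.2 tilt [0.0066 0.0028] yaw -6.56 F [-0.6 -1.2 -6.2] M [-0.3   0.07  0.01]
t 10.2 tip stand mm [ 1.7 11.8] z 80.6 tilt [0.0056 0.0026] yaw -6.55 F [ 1.3 -0.9 -8.2] M [-0.15 -0.19 -0.01]
```

```bash

python3 -m creep '[[[0,-0.3,1,-0.1,0.3,0],[0,0,0,0,0,0]]]' >/dev/null; python3 st.py
python3 -m creep '[[[0,0,1.2,0,0,0],[0,0,0,0,0,0]]]' >/dev/null; python3 st.py
python3 -m creep '[[[0,0,1.2,0,0,0],[0,0,0,0,0,0]]]' >/dev/null; python3 st.py
```

```text
t 10.37 tip stand mm [ 0.7 11.4] z 80.8 tilt [0.0003 0.0017] yaw -6.56 F [ 0.5  0.4 -9.9] M [ 0.05 -0.42 -0.03]
t 10.53 tip stand mm [ 0.6 11.4] z 81.0 tilt [-0.0007  0.0016] yaw -6.57 F [  2.3   0.7 -10.7] M [ 0.07 -0.52 -0.01]
t 10.7 tip stand mm [ 0.5 11.3] z 81.4 tilt [-0.0014  0.0017] yaw -6.57 F [  1.2   0.2 -10.8] M [ 0.12 -0.58 -0.02]
```

```bash

python3 -m creep '[[[0,0,2,0,-0.05,0],[0,0,0.5,0,0,0]]]' >/dev/null; python3 st.py
python3 -m creep '[[[0,0,2.5,0,-0.05,0],[0,0,0.5,0,0,0]]]' >/dev/null; python3 st.py
python3 -m creep '[[[0,0,2.5,0,-0.05,0],[0,0,0.5,0,0,0]]]' >/dev/null; python3 st.py
```

```text
t 10.87 tip stand mm [ 0.4 11.4] z 83.0 tilt [-0.0018  0.0018] yaw -6.58 F [  3.2  -0.5 -12.4] M [ 0.15 -0.68  0.01]
t 11.03 tip stand mm [ 0.3 11.6] z 85.0 tilt [-0.0023  0.0022] yaw -6.58 F [  3.4   2.  -17.1] M [ 0.26 -0.95  0.  ]
t 11.2 tip stand mm [ 0.1 12.1] z 86.7 tilt [-0.0028  0.0028] yaw -6.58 F [  4.8   1.5 -18.1] M [ 0.4  -1.2   0.03]
```

```bash

python3 -m creep '[[[1,0,2,0,-0.1,0],[0,0,0.5,0,0,0]]]' >/dev/null; python3 st.py
python3 -m creep '[[[0.5,0,2.5,-0.1,-0.1,0],[0,0,0.5,0,0,0]]]' >/dev/null; python3 st.py
```

```text
t 11.37 tip stand mm [ 0.2 12.2] z 87.5 tilt [-0.0049  0.0027] yaw -6.57 F [  4.4   0.8 -21. ] M [ 0.37 -1.21  0.02]
t 11.53 tip stand mm [ 0.1 12.2] z 88.9 tilt [-0.0062  0.0013] yaw -6.57 F [  5.6   1.7 -22.8] M [ 0.44 -1.25  0.02]
```

```bash

python3 -m creep '[[[0.5,0,0.5,0,-0.6,0],[0,0,0.5,0,0,0]]]' >/dev/null; python3 st.py
python3 -m creep '[[[0.3,0,2,0,-0.2,0],[0,0,0.5,0,0,0]]]' >/dev/null; python3 st.py
python3 - <<'E'
from h import *
S=viewer.read_camera('scene');cv2.imwrite('pics/s6.png',cv2.resize(S[190:250,320:420],None,fx=8,fy=8,interpolation=cv2.INTER_CUBIC))
E
```

```text
t 11.7 tip stand mm [ 0.5 12.2] z 88.6 tilt [-0.0019  0.0008] yaw -6.55 F [  2.4   1.8 -19.6] M [ 0.46 -0.69 -0.06]
t 11.87 tip stand mm [ 0.4 12.2] z 90.2 tilt [-0.001   0.0005] yaw -6.54 F [  2.7   2.1 -23.2] M [ 0.48 -0.75 -0.  ]
```

View pics/s6.png

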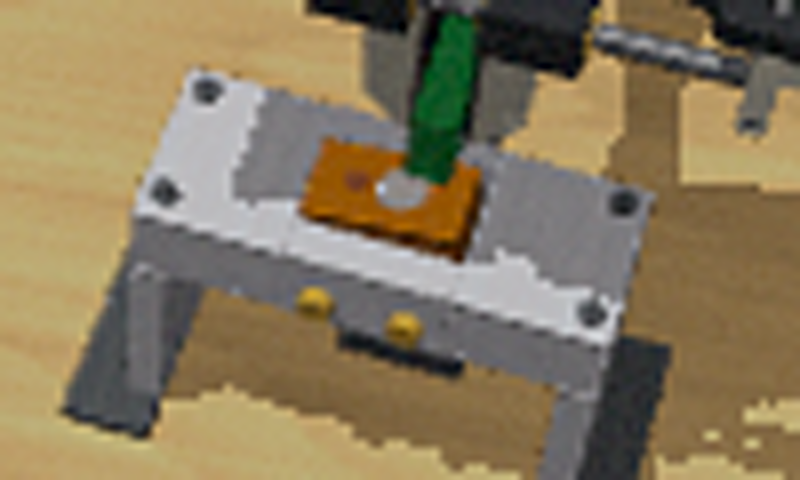

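The block rises with its right (+y) end leading; it's still too low, so I keep going.

```bash

python3 -m creep '[[[0.3,0.2,2,0,-0.15,0],[0,0,0.5,0,0,0]]]' >/dev/null; python3 st.py
python3 -m creep '[[[0.3,0.2,2,0,-0.15,0],[0,0,0.5,0,0,0]]]' >/dev/null; python3 st.py
python3 -m creep '[[[0.2,0.2,2,0,-0.1,0],[0,0,0.5,0,0,0]]]' >/dev/null; python3 st.py
```

```text
t 12.08 tip stand mm [ 0.6 12.2] z 91.7 tilt [-0.0007  0.0002] yaw -6.55 F [  2.8   2.  -24.2] M [ 0.48 -0.67 -0.  ]
t 12.25 tip stand mm [ 2.7 12.3] z 96.8 tilt [ 0.0055 -0.0004] yaw -6.55 F [-1.5  0.9 -8.2] M [ 0.12  0.19 -0.  ]
t 12.42 tip stand mm [ 3.8 12.3] z 104.0 tilt [ 0.0107 -0.0006] yaw -6.55 F [-3.5  0.5 -5.4] M [0.13 1.13 0.02]
```

It broke free and overshot, so I lower straight away.

```bash

python3 -m creep '[[[-0.5,0,-6,0,0.3,0],[0,0,-3,0,0,0]]]' >/dev/null; python3 st.py
python3 - <<'E'
from h import *
S=viewer.read_camera('scene');cv2.imwrite('pics/s7.png',cv2.resize(S[190:250,320:420],None,fx=8,fy=8,interpolation=cv2.INTER_CUBIC))
E
```

```text
t 12.58 tip stand mm [ 3.7 12.4] z 100.0 tilt [ 0.0123 -0.0002] yaw -6.55 F [-5.1  0.2 -2.4] M [ 0.07  1.09 -0.02]
```

View pics/s7.png

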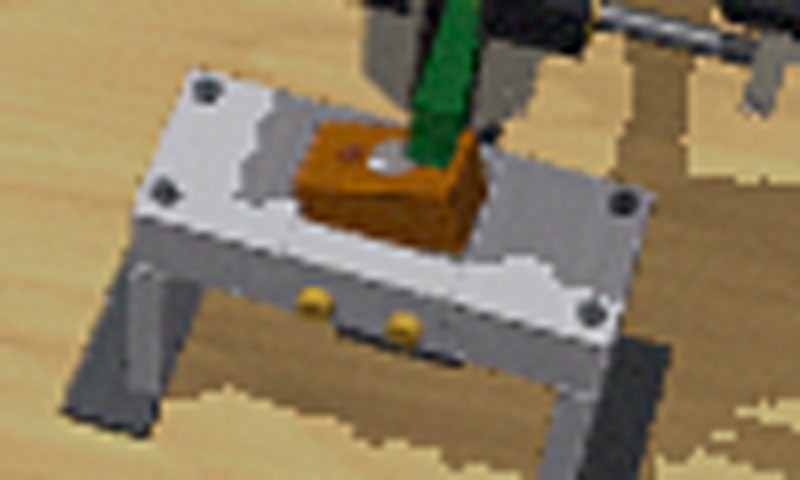

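The block is tilted (left about +10 mm, right about +23 mm) but still in the pocket. I'll withdraw the rod slowly so that it can drop onto the catches.

```bash

python3 -m creep '[[[0,0,-4,0,0.5,0],[0,0,-4,0,0,0]]]' >/dev/null; python3 st.py
python3 -m creep '[[[0,0,-4,0,0,0],[0,0,-3,0,0,0]]]' >/dev/null; python3 st.py
python3 - <<'E'
from h import *
S=viewer.read_camera('scene');cv2.imwrite('pics/s8.png',S)
o=cv2.imread('pics/s3.png')
for n,I in(('before',o),('now',S)):
    h=cv2.cvtColor(I,cv2.COLOR_BGR2HSV);m=cv2.inRange(h,(5,150,40),(18,255,255));k=m[195:232,345:395]
    # lower and upper amber row in each column
    print(n,[(345+c,195+np.nonzero(k[:,c])[0].min(),195+np.nonzero(k[:,c])[0].max(),int((k[:,c]>0).sum())) for c in range(0,50,2) if k[:,c].any()])
E
```

```text
t 12.8 tip stand mm [ 3.5 12.3] z 94.1 tilt [0.0092 0.    ] yaw -6.55 F [-3.1 -0.3 -0.6] M [ 0.06  0.84 -0.02]
t 12.97 tip stand mm [ 3.5 12.3] z 86.8 tilt [0.0094 0.    ] yaw -6.55 F [-3.3 -1.2 -1.1] M [0.1  0.72 0.03]
before [(359, np.int64(213), np.int64(217), 5), (361, np.int64(208), np.int64(228), 11), (363, np.int64(209), np.int64(218), 10), (365, np.int64(209), np.int64(218), 10), (367, np.int64(210), np.int64(219), 8), (369, np.int64(210), np.int64(219), 5), (371, np.int64(211), np.int64(220), 5), (373, np.int64(211), np.int64(220), 5), (375, np.int64(212), np.int64(221), 10), (377, np.int64(212), np.int64(222), 11), (379, np.int64(213), np.int64(217), 5)]
now [(357, np.int64(213), np.int64(215), 3), (359, np.int64(208), np.int64(217), 10), (361, np.int64(206), np.int64(217), 12), (363, np.int64(206), np.int64(218), 13), (365, np.int64(206), np.int64(218), 13), (367, np.int64(207), np.int64(219), 8), (369, np.int64(207), np.int64(219), 7), (371, np.int64(214), np.int64(220), 7), (373, np.int64(215), np.int64(220), 6), (375, np.int64(215), np.int64(221), 7), (377, np.int64(209), np.int64(222), 14), (379, np.int64(210), np.int64(217), 8)]
```

The amber rows show both ends about 3 px up and level, so the block has dropped onto the catches. Withdraw fully.

```bash

python3 -m creep '[[[0,0,-5,0,0.4,0],[0,0,-5,0,0,0],[0,0,-4,0,0,0],[0,0,-3,0,0,0]]]' >/dev/null; python3 st.py
python3 -m creep '[[[0,0,0,0,0,0],[0,0,0,0,0,0],[0,0,0,0,0,0]]]' >/dev/null; python3 st.py
```

```text
t 13.35 tip stand mm [ 4.5 12.4] z 69.0 tilt [0.0077 0.0004] yaw -6.56 F [-8.3 -1.6 24.4] M [0.02 1.5  0.07]
t 13.6 tip stand mm [ 5.9 12.5] z 68.6 tilt [0.0104 0.0005] yaw -6.57 F [ 0.7 -0.  -3.1] M [ 0.06 -0.02 -0.01]
```

```bash
cat > am.py <<'E'
from h import *
import sys
S=viewer.read_camera('scene');cv2.imwrite(f'pics/{sys.argv[1]}.png',S)
for n,I in(('s3',cv2.imread('pics/s3.png')),('s8',cv2.imread('pics/s8.png')),('now',S)):
    h=cv2.cvtColor(I,cv2.COLOR_BGR2HSV);k=cv2.inRange(h,(5,150,40),(18,255,255))[195:232,345:395]
    g=cv2.inRange(h,(45,100,40),(80,255,255))[150:230,330:420];y,x=np.nonzero(g)
    print(n,[(345+c,195+int(np.nonzero(k[:,c])[0].min()),195+int(np.nonzero(k[:,c])[0].max())) for c in range(12,38,2) if k[:,c].any()],'green',x.min()+330,x.max()+330,y.min()+150,y.max()+150)
b=np.hstack([cv2.resize(I[190:250,330:410],None,fx=5,fy=5,interpolation=cv2.INTER_CUBIC) for I in(cv2.imread('pics/s8.png'),S)]);cv2.imwrite(f'pics/{sys.argv[1]}c.png',b)
E
python3 am.py s9
```

```text
s3 [(359, 213, 217), (361, 208, 228), (363, 209, 218), (365, 209, 218), (367, 210, 219), (369, 210, 219), (371, 211, 220), (373, 211, 220), (375, 212, 221), (377, 212, 222), (379, 213, 217)] green 373 382 151 178
s8 [(357, 213, 215), (359, 208, 217), (361, 206, 217), (363, 206, 218), (365, 206, 218), (367, 207, 219), (369, 207, 219), (371, 214, 220), (373, 215, 220), (375, 215, 221), (377, 209, 222), (379, 210, 217)] green 371 381 186 213
now [(357, 213, 216), (359, 208, 217), (361, 206, 217), (363, 207, 218), (365, 209, 218), (367, 214, 219), (369, 219, 219), (371, 220, 220), (373, 220, 220), (375, 219, 221), (377, 215, 222), (379, 215, 217)] green 369 379 193 219
```

```bash
python3 - <<'E'
from h import *
T=tcp();print(T[:3,3])
for off in (.022,):
  for z in(.110,.115,.120,.125,.130):
    # bar front bottom centre: TCP xy at that height + 22 mm along -toolx
    p=T[:3,3]+T[:3,2]*((T[2,3]-z))-T[:3,0]*off; print(z,np.round(proj('scene',p),1))
  for z in(.138,.143,.148,.153):
    p=T[:3,3]+T[:3,2]*((T[2,3]-z))-T[:3,0]*off; print('top',z,np.round(proj('scene',p),1))
I=cv2.imread('pics/s9.png');h=cv2.cvtColor(I,cv2.COLOR_BGR2HSV);g=cv2.inRange(h,(45,100,40),(80,255,255))
for r in range(190,222): print(r,np.nonzero(g[r,355:390])[0]+355,h[r,372:377,2]) if r>200 else 0
E
```

```text
[0.62656326 0.14207478 0.308948  ]
0.11 [371.1 222.7]
0.115 [371.3 221.5]
0.12 [371.5 220.2]
0.125 [371.7 219. ]
0.13 [371.9 217.7]
top 0.138 [372.2 215.7]
top 0.143 [372.4 214.4]
top 0.148 [372.6 213. ]
top 0.153 [372.8 211.7]
201 [374 375 376 377] [10 19 92 91 85]
202 [373 374 375 376 377] [ 9 60 85 85 90]
203 [373 374 375 376 377] [ 9 80 90 88 88]
204 [373 374 375 376 377] [25 87 88 86 90]
205 [372 373 374 375 376 377] [56 84 86 89 88]
206 [372 373 374 375 376 377] [85 86 87 83 86]
207 [372 373 374 375 376 377] [85 85 89 88 93]
208 [371 372 373 374 375 376] [89 88 84 87 85]
209 [371 372 373 374 375 376] [90 84 88 88 95]
210 [371 372 373 374 375 376] [90 84 88 93 76]
211 [370 371 372 373 374 375 376] [87 88 89 89 56]
212 [370 371 372 373 374 375 376] [93 90 96 95 42]
213 [371 372 373 374 375] [60 53 64 75 37]
214 [370 371 372 373 374 375] [57 62 61 59 25]
215 [370 371 372 373 374 375] [ 61  60  63  57 131]
216 [370 371 372 373 374] [ 55  61  69  59 136]
217 [369 370 371 372 373 374] [56 68 69 55 90]
218 [369 370 371 372 373 374] [69 75 69 62 76]
219 [371 372 373 374] [63 70 62 78 89]
220 [] [82 78 81 80 89]
221 [] [88 89 81 77 78]
```

View pics/s9c.png

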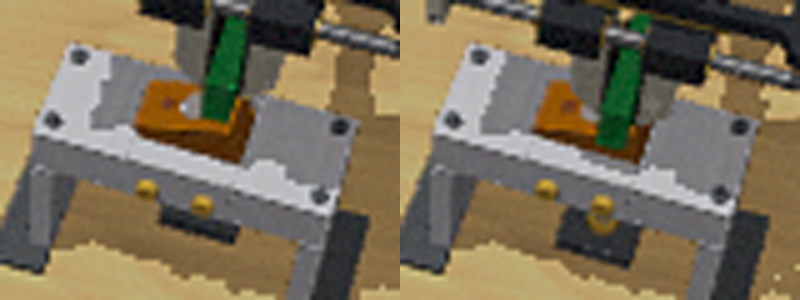

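The bar's edges match no slip in the grip (bar underside ≈ 124 mm). The 24 N bump was the bar landing on the high right end of the still-tilted block. I'll lower the bar gently, feeling, to level the block on its catches.

```bash

python3 -m creep '[[[-2,0,-1,0,0.6,0],[0,0,0,0,0,0]]]' >/dev/null; python3 st.py
python3 -m creep '[[[0,0,-1.5,0,0,0],[0,0,0,0,0,0]]]' >/dev/null; python3 st.py
python3 -m creep '[[[0,0,-1.5,0,0,0],[0,0,0,0,0,0]]]' >/dev/null; python3 st.py
python3 -m creep '[[[0,0,-1.5,0,0,0],[0,0,0,0,0,0]]]' >/dev/null; python3 st.py
```

```text
t 13.82 tip stand mm [ 0.9 11.8] z 67.0 tilt [-0.0016  0.0003] yaw -6.57 F [ 0.2 -0.3 -3.7] M [ 0.04 -0.02 -0.07]
t 13.98 tip stand mm [ 1.  11.9] z 65.4 tilt [-0.0013  0.0005] yaw -6.57 F [-0.1 -0.8 -4.2] M [ 0.03 -0.06  0.02]
t 14.15 tip stand mm [ 1.2 12. ] z 63.8 tilt [-0.001   0.0006] yaw -6.57 F [ 0.1 -0.  -3.7] M [ 0.06 -0.09 -0.02]
t 14.32 tip stand mm [ 1.  11.9] z 61.9 tilt [-0.0013  0.0005] yaw -6.57 F [-0.7 -0.4 -3.2] M [ 0.05 -0.1   0.03]
```

```bash

python3 -m creep '[[[0,0,-1.2,0,0,0],[0,0,0,0,0,0]]]' >/dev/null; python3 st.py
python3 -m creep '[[[0,0,-1.2,0,0,0],[0,0,0,0,0,0]]]' >/dev/null; python3 st.py
python3 -m creep '[[[0,0,-1,0,0,0],[0,0,0,0,0,0]]]' >/dev/null; python3 st.py
python3 -m creep '[[[0,0,-0.8,0,0,0],[0,0,0,0,0,0]]]' >/dev/null; python3 st.py
```

```text
t 14.48 tip stand mm [ 0.9 11.8] z 60.3 tilt [-0.0018  0.0003] yaw -6.57 F [-0.   0.2 -4. ] M [-0.   -0.05  0.06]
t 14.65 tip stand mm [ 0.8 11.8] z 58.8 tilt [-0.0021  0.0002] yaw -6.57 F [ 0.5  0.  -3.9] M [ 0.02 -0.07  0.02]
t 14.82 tip stand mm [ 0.8 11.8] z 57.7 tilt [-0.0022  0.0003] yaw -6.57 F [-0.3 -0.3 -2.7] M [-0.01 -0.09 -0.03]
t 14.98 tip stand mm [ 0.8 11.7] z 56.8 tilt [-0.0022  0.0003] yaw -6.57 F [-0.6 -0.2 -3. ] M [ 0.04 -0.11  0.02]
```

```bash

python3 -m creep '[[[0,0,-0.7,0,0,0],[0,0,0,0,0,0]]]' >/dev/null; python3 st.py
python3 -m creep '[[[0,0,-0.7,0,0,0],[0,0,0,0,0,0]]]' >/dev/null; python3 st.py
python3 am.py s10
```

```text
t 15.15 tip stand mm [ 1.1 11.9] z 56.6 tilt [-0.0012  0.0005] yaw -6.57 F [-0.2 -0.5 -3.2] M [ 0.04 -0.07  0.  ]
t 15.32 tip stand mm [ 1.4 12.1] z 56.6 tilt [-0.0002  0.0007] yaw -6.57 F [-0.8 -0.1 -3.1] M [ 0.04 -0.06  0.02]
s3 [(359, 213, 217), (361, 208, 228), (363, 209, 218), (365, 209, 218), (367, 210, 219), (369, 210, 219), (371, 211, 220), (373, 211, 220), (375, 212, 221), (377, 212, 222), (379, 213, 217)] green 373 382 151 178
s8 [(357, 213, 215), (359, 208, 217), (361, 206, 217), (363, 206, 218), (365, 206, 218), (367, 207, 219), (369, 207, 219), (371, 214, 220), (373, 215, 220), (375, 215, 221), (377, 209, 222), (379, 210, 217)] green 371 381 186 213
now [(359, 212, 217), (361, 207, 217), (363, 207, 218), (365, 212, 218), (367, 213, 219), (375, 219, 221), (377, 217, 222), (379, 217, 217)] green 369 379 195 221
```

No contact down to a bar height of ~112.6 mm, so the block's top is no higher than that here. I'll raise a little, back out in −x and measure the block unobstructed.

```bash

python3 -m creep '[[[0,0,3,0,0,0],[0,0,2,0,0,0],[-5,0.5,0,0,0,0],[-10,1,0,0,0,0],[-15,2,0,0,0,0]]]'>/dev/null; python3 st.py
python3 -m creep '[[[-20,2.5,0,0,0,0],[-20,2,0,0,0,0],[-15,2,0,0,0,0],[-10,1,0,0,0,0],[0,0,0,0,0,0]]]'>/dev/null; python3 st.py
python3 am.py s11; cp pics/s11.png pics/s11f.png
python3 - <<'E'
from h import *
for n in('s3','s11'):
    I=cv2.imread(f'pics/{n}.png');h=cv2.cvtColor(I,cv2.COLOR_BGR2HSV);k=cv2.inRange(h,(5,130,40),(20,255,255))[200:226,352:386]
    v=h[200:226,352:386,2]
    print(n);[print(r+200,' '.join('%3d'%v[r,c] if k[r,c] else '  .' for c in range(34))) for r in range(3,26)]
E
```

```text
t 15.78 tip stand mm [-27.8  11.5] z 61.0 tilt [0.0014 0.0004] yaw -6.64 F [-0.1  0.1 -3.3] M [ 0.05 -0.1  -0.03]
t 16.2 tip stand mm [-101.2   10.9] z 60.6 tilt [-0.0024  0.0001] yaw -6.62 F [-1.   0.4 -2.6] M [ 0.    0.03 -0.04]
s3 [(359, 213, 217), (361, 208, 228), (363, 209, 218), (365, 209, 218), (367, 210, 219), (369, 210, 219), (371, 211, 220), (373, 211, 220), (375, 212, 221), (377, 212, 222), (379, 213, 217)] green 373 382 151 178
s8 [(357, 213, 215), (359, 208, 217), (361, 206, 217), (363, 206, 218), (365, 206, 218), (367, 207, 219), (369, 207, 219), (371, 214, 220), (373, 215, 220), (375, 215, 221), (377, 209, 222), (379, 210, 217)] green 371 381 186 213
now [(359, 212, 217), (361, 207, 217), (363, 207, 218), (365, 207, 218), (367, 208, 219), (369, 209, 219), (371, 209, 220), (373, 209, 220), (375, 210, 221), (377, 211, 222), (379, 212, 217)] green 380 390 162 188
s3
203   .   .   .   .   .   .   .   .   .   .   .   .   .   .   .   .   .   .   .   . 132   .   .   .   .   .   . 124   .   .   . 123 121 122
204   .   .   .   .   .   .   .   .   .   .   .   .   .   .   .   .  
[... 5534 characters left out ...]

221   .   .   .   .   .   .   .   .   .   .   .   .   .   .   .   .   .   .   .   .   .   .  80  75  74  75   .   .   .   .   .   .   .   .
222   .   .   .   .   .   .   .   .   .   .   .   .   .   .   .   .   .   .   .   .   .   .   .   .   .  68   .   .   .   .   .   .   .   .
223   .   .   .   .   .   .   .   .   .   .   .   .   .   .   .   .   .   .   .   .   .   .   .   .   .   .   .   .   .   .   .   .   .   .
224   .   .   .   .   .   .   .   .   .   .   .   .   .   .   .   .   .   .   .   .   .   .   .   .   .   .   .   .   .   .   .   .   .   .
225   .   .   .   .   .   .   .   .   .   .   .   .   .   .   .   .   .   .   .   .   .   .   .   .   .   .   .   .   .   .   .   .   .   .
```

The full view of the block shows its top shifted up evenly, about 2 px at both ends (9 mm should give ~2.2), with a uniform front-face strip. So it is level on the catches. Now I return the tool to the mat.

```bash

python3 -m creep '[[[0,0,12,0,0,0],[0,0,12,0,0,0],[-2,-10,3,0,0,0],[0,-25,0,0,0,0],[0,-33,0,0,0,0]]]'>/dev/null
python3 -m creep '[[[0,-33,0,0,0,3],[4,-33,0,0,0,3],[8,-33,0,0,0,4],[12,-33,0,0,0,4],[12,-33,0,0,0,4]]]'>/dev/null
python3 -m creep '[[[12,-30,0,0,0,0],[12,-25,0,0,0,0],[8,-12,0,0,0,0],[0,0,0,0,0,0],[0,0,0,0,0,0]]]'; python3 st.py
```

```text
time: 17.5
tool_pos: [0.5926, -0.1734, 0.3264]
tool_rot: [-3.138, 0.006, -2.928]
contact_force: [-0.0, -0.4, -3.4]
opening: 0.0138
t 17.5 tip stand mm [   7.5 -305.6] z 86.0 tilt [ 0.0065 -0.0025] yaw 12.22 F [-0.  -0.4 -3.4] M [ 0.1  -0.    0.03]
```

```bash

python3 -m creep '[[[0,-7,-8,0.15,0.35,0],[0,-4,-10,0,0,0],[0,0,-8,0,0,0],[0,0,-2,0,0,0],[0,0,0,0,0,0]]]'; python3 st.py
```

```text
time: 17.92
tool_pos: [0.591, -0.1836, 0.2939]
tool_rot: [3.139, -0.003, -2.927]
contact_force: [-0.2, 0.2, -2.7]
opening: 0.0135
t 17.92 tip stand mm [   4.6 -315.2] z 53.5 tilt [-0.0037  0.0023] yaw 12.32 F [-0.2  0.2 -2.7] M [ 0.09 -0.03  0.02]
```

```bash

python3 -m creep '[[[0,0,-1.5,-0.12,-0.2,0],[0,0,0,0,0,0]]]'>/dev/null; python3 st.py
python3 -m creep '[[[0,0,-1,0,0,0],[0,0,0,0,0,0]]]'>/dev/null; python3 st.py
python3 -m creep '[[[0,0,-1,0,0,0],[0,0,0,0,0,0]]]'>/dev/null; python3 st.py
```

```text
t 18.08 tip stand mm [   5.  -314.3] z 51.3 tilt [-0.0012  0.0008] yaw 12.41 F [-0.5  1.4 -3.7] M [ 0.06 -0.06 -0.02]
t 18.25 tip stand mm [   5.3 -313.5] z 50.7 tilt [-0.0003  0.0006] yaw 12.47 F [-0.5  0.1 -3.6] M [ 0.11 -0.06  0.04]
t 18.42 tip stand mm [   5.7 -313.3] z 50.3 tilt [0.0008 0.0001] yaw 12.5 F [-0.5  0.1 -2.1] M [ 0.1  -0.08  0.02]
```

```bash

python3 -m creep '[[[0,0,-1,0,0,0],[0,0,0,0,0,0]]]'>/dev/null; python3 st.py
python3 -m creep '[[[0,0,-1,0,0,0],[0,0,0,0,0,0]]]'>/dev/null; python3 st.py
```

```text
t 18.58 tip stand mm [   6.3 -313.4] z 49.9 tilt [ 0.0022 -0.0005] yaw 12.51 F [ 0.2 -0.  -4. ] M [ 0.09 -0.07 -0.03]
t 18.75 tip stand mm [   6.9 -313.6] z 49.8 tilt [ 0.0038 -0.0011] yaw 12.5 F [-1.5 -0.6 -2.4] M [0.15 0.13 0.03]
```

```bash

python3 -m creep '[[[0,0,-2,0,0.2,0],[0,0,0,0,0,0]]]'>/dev/null; python3 st.py
python3 -m creep '[[[0,0,-2,0,0,0],[0,0,0,0,0,0]]]'>/dev/null; python3 st.py
```

```text
t 18.92 tip stand mm [   7.8 -314. ] z 50.0 tilt [ 0.0045 -0.0027] yaw 12.49 F [ 0.3  0.4 -3.3] M [ 0.09 -0.07  0.01]
t 19.08 tip stand mm [   9.1 -314.4] z 49.9 tilt [ 0.0078 -0.004 ] yaw 12.48 F [-1.1  0.4 -1.4] M [0.17 0.3  0.  ]
```

```bash

python3 -m creep '[[[0,0,-3,0.2,0.45,0],[0,0,-1,0,0,0]]]'>/dev/null; python3 st.py
python3 -m creep '[[[0,0,-3,0,0,0],[0,0,-1,0,0,0]]]'>/dev/null; python3 st.py
```

```text
t 19.25 tip stand mm [  10.1 -314.8] z 49.6 tilt [ 0.007  -0.0038] yaw 12.48 F [-4.1  2.4  2.5] M [0.55 0.95 0.02]
t 19.42 tip stand mm [  10.8 -315.6] z 49.5 tilt [ 0.0096 -0.0059] yaw 12.49 F [-1.9  2.2  0.4] M [ 0.53  0.68 -0.06]
```

The foot is on the mat (the weight is relieved and there's a moment from the mat). Release.

```bash

python3 -m creep '[[[0,0,0,0,0,0],[0,0,0,0,0,0],[0,0,0,0,0,0],[0,0,0,0,0,0]]]' -0.3; python3 st.py
python3 -m creep '[[[0,0,15,0,0,0],[0,0,25,0,0,0],[0,0,30,0,0,0],[0,0,30,0,0,0],[0,0,0,0,0,0]]]'; python3 st.py
python3 - <<'E'
from h import *
T=tcp();I=viewer.read_camera('wrist');S=viewer.read_camera('scene');P=viewer.read_camera('top');np.save('pics/T12.npy',T)
for n,a in(('w12',I),('s12',S),('t12',P)):cv2.imwrite(f'pics/{n}.png',a)
G=lambda I,x0,x1,y0,y1:[(xs.min()+x0,xs.max()+x0,ys.min()+y0,ys.max()+y0,len(xs)) for ys,xs in [np.nonzero(cv2.inRange(cv2.cvtColor(I[y0:y1,x0:x1],cv2.COLOR_BGR2HSV),(45,100,40),(80,255,255)))]]
print('scene0',G(cv2.imread('pics/scene0.png'),200,320,140,260),'now',G(S,200,320,140,260))
print('top0',G(cv2.imread('pics/top0.png'),340,420,180,250),'now',G(P,340,420,180,250))
d=lambda a,b:cv2.absdiff(a,b).max(2)
D=d(cv2.imread('pics/scene0.png'),S)
for n,(x,y) in dict(vA=(192,186),vB=(184,206),jar=(297,255),vC=(316,266),j1=(480,232),j2=(466,257),dish=(473,200)).items(): print(n,(D[y-14:y+14,x-12:x+12]>60).sum())
m=cv2.inRange(cv2.cvtColor(I,cv2.COLOR_BGR2HSV),(45,100,40),(80,255,255));ys,xs=np.nonzero(m);r=cv2.minAreaRect(np.c_[xs,ys].astype(np.float32));print(r)
for p in cv2.boxPoints(r):print(onz('wrist',*p,.134,T).round(4))
E
```

```text
time: 19.75
tool_pos: [0.594, -0.183, 0.2894]
tool_rot: [-3.133, 0.008, -2.924]
contact_force: [-0.5, -0.0, 0.2]
opening: 0.0358
t 19.75 tip stand mm [  10.9 -315.9] z 49.0 tilt [ 0.0098 -0.0065] yaw 12.49 F [-0.5 -0.   0.2] M [0.06 0.04 0.05]
time: 20.17
tool_pos: [0.5932, -0.1828, 0.3882]
tool_rot: [-3.139, 0.0, -2.924]
contact_force: [0.0, -0.8, 0.6]
opening: 0.0593
t 20.17 tip stand mm [   7.9 -315.2] z 147.8 tilt [ 0.001  -0.0029] yaw 12.49 F [ 0.  -0.8  0.6] M [ 0.03 -0.02 -0.04]
scene0 [(np.int64(243), np.int64(252), np.int64(162), np.int64(190), 171)] now [(np.int64(245), np.int64(254), np.int64(162), np.int64(191), 179)]
top0 [(np.int64(380), np.int64(392), np.int64(196), np.int64(225), 182)] now [(np.int64(381), np.int64(390), np.int64(203), np.int64(224), 64)]
vA 0
vB 0
jar 0
vC 0
j1 0
j2 0
dish 0
((314.9999694824219, 183.0), (117.99998474121094, 19.999996185302734), 90.0)
[ 0.5391 -0.2037  0.134 ]
[ 0.5363 -0.191   0.134 ]
[ 0.6171 -0.1726  0.134 ]
[ 0.6202 -0.1866  0.134 ]
```

```bash
python3 -m creep '[[[0,0,0,0,0,0],[0,0,0,0,0,0],[0,0,0,0,0,0]]]' | head -1; python3 am.py s13 | sed -n '1p;3p'; python3 -c "
from h import *
a=proj('scene',[.6225,.1305,.104]);b=proj('scene',[.6225,.1305,.113]);print('9mm =',a[1]-b[1],'px')
D=cv2.absdiff(cv2.imread('pics/s12.png'),cv2.imread('pics/s13.png')).max(2);print('tool moved px',(D[150:225,230:275]>40).sum())
print(robot.hand_in())"
```

```text
time: 20.57
s3 [(359, 213, 217), (361, 208, 228), (363, 209, 218), (365, 209, 218), (367, 210, 219), (369, 210, 219), (371, 211, 220), (373, 211, 220), (375, 212, 221), (377, 212, 222), (379, 213, 217)] green 373 382 151 178
9mm = 2.216287549837375 px
tool moved px 73
the job is handed in; nothing more can be done
NoneTraceback (most recent call last):
  File "am.py", line 7, in <module>
    print(n,[(345+c,195+int(np.nonzero(k[:,c])[0].min()),195+int(np.nonzero(k[:,c])[0].max())) for c in range(12,38,2) if k[:,c].any()],'green',x.min()+330,x.max()+330,y.min()+150,y.max()+150)
                                                                                                                                                ~~~~~^^
    return umr_minimum(a, axis, None, out, keepdims, initial, where)
ValueError: zero-size array to reduction operation minimum which has no identity
```

The amber block looks level on its catches, the tool is back on its mat and released, and the job was handed in at about 20.7 s of the 72 s allowed. I held the tool by its green grip and felt along the underside at about 5 N. The rod dropped into the hole at about y = +9 to +12 mm, and I pushed the block up with about 21 N at most by the wrist reading.

**The push overshot.** The block broke free suddenly and stood well tilted in the pocket, its +y end at very roughly +23 mm. As I backed the rod out, the tool's bar came down on that high end. One wrist reading then showed about 27 N net, below the 35 N limit, but readings come only at the end of a call, so a higher peak in between can't be ruled out. After that the block lay level.

**Last checks:**
- **Block:** its top had risen about 2 px evenly at both ends, measured just after I backed out of the bridge (9 mm corresponds to 2.2 px). The repeat check before hand-in crashed in my script, so that is the last reading.
- **Tool:** its grip bar is within about 1 cm of where it started. The foot is about 4 mm from the mat's centre, with the gripper clear above it. I judged it upright from the bar's position only.
- **Jars, vials and dish:** no image change at any of the seven places I compared.
- **Tool at rest:** this check was unclear. The last two pictures differed by 73 px around the tool; that may be the arm's shadow, which I didn't check.

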